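Plug the pen tester into the water heater's test opening

ROBOT

A 6-joint arm with a two-finger parallel gripper is mounted at the origin on the work surface. World frame = base frame: x ahead of the robot, y to its left, z up, the work surface at z = 0. Lengths are in m, angles in degrees, forces in N, time in s.
With the tool pointing down it reaches from about 0.25 to 0.725 m from the base axis. Payload 9.7 kg.
Tool frame: the origin (TCP) lies midway between the tips of the shut fingers; the grasp point (between the pads) lies bot.grasp_offset behind it (bot.grasp_offset is the distance from the TCP to the grasp point, in m); x points along the fingers, y is the direction in which the jaws open and shut, and the axes are right-handed (so a half turn about x gives the same grasp; the last joint's range is limited). The gripper opens to 85 mm and grips with 20 to 120 N. Pads are 22 mm wide; open, the fingers measure 114 mm over their backs; the gripper's body (76 mm by 85 mm) begins 54 mm behind the grasp point. The pads swing forward as they close: fully open they stand 13 mm farther back than shut.
Start: joints at [-76.318, 4.979, 10.078, 95.1, 0, 90], TCP at [0.13, -0.534, 0.231] pointing down, gripper open.
Joint ranges: [-179.16, 179.16], [-48.56, 103.87], [-65.8, 70.77], [-126.05, 130.52], [-82.76, 87.17], [-180, 180]. Speed limits (degrees/s): [127.2, 127.2, 147.25, 180, 180, 180].

INTERFACE

Orientations are given as [roll, pitch, yaw] about the fixed x, y, z axes, in that order (R = Rz(yaw) Ry(pitch) Rx(roll)).
In Python, from workcell import status, camera, bot gives the robot as it stands.
- The arm moves only by the shell command python3 -m jog 'ROWS' [OPENING] [FORCE]. ROWS is text: rows parted by semicolons, each of 4 numbers parted by spaces: the shift along the tool's x, y, z in mm, then the turn about the tool's x in degrees. A call has exactly 8 rows; each row is the pose to reach, as a shift and turn from the pose commanded when the call began, along the tool's axes at that moment; what a row does not reach only later rows make up. A row lasts 1/8 s, in which the tool goes at most 62.5 mm and 10.7 degrees, less where a joint would pass 70% of its speed; a pose out of reach is approached as far as the arm can. A call with a gripper value outside its range is refused whole. OPENING is the opening, from 0 (shut) to 1 (fully open), set as the call begins (- or left out, the last holds). The fingers move at their own pace and stop on an object; FORCE is the grip in N (left out, the last holds). Time passes only in rows, so rows that repeat a pose let the fingers close, or fill a call up. It gives the time, the measured TCP pose, the force and the opening at its end, in the units of the state.
- status.get_obs(): the state, without advancing time (a new reading comes with each control period).
- camera(name): name is "scene" or "side" or "wrist"; returns a dict with "color" (420x560x3 uint8, red, green, blue), "vfov" (degrees; the focal length in pixels is half the picture's height over the tangent of half this angle, whatever the lens; pixels are square), "cx", "cy" (the principal point, pixels), "D" ([k1, k2, p1, p2, k3] as OpenCV has them; the pictures are not rectified), "rvec" (rotation vector, rad) and "tvec" (3), from world to camera coordinates, as OpenCV has them. Camera axes: x right, y down, z forward; pixel columns grow to the right and rows downward; lengths in m; the calibration is good to about 2 mm. A picture is of the moment at which its call begins. There is no depth.
- bot.job_done(): hands the job in, once; it reports no verdict.
The state is a dict: "time": time; "q": joint angles; "qd": joint speeds; "joint_efforts": joint torques, N m; "ee_pos": TCP position; "tcp_rot": TCP orientation; "wrist_force": force on the tool from outside, world axes, zero at the start; "torque": the same for the moment, N m; "opening": finger opening in m.
Only numpy, scipy, OpenCV 4.12 (cv2) and the standard library are available. Lean on these libraries where they do the work, as an engineer would, in place of code of your own. Each camera call takes 0.05 s, during which the arm holds its last target. There are 200 camera calls.

TASK

Check the water heater's connection: slide the blue cover on the white connection box fully open, then take the yellow pen tester out of the bamboo holder and, keeping hold of it, push its steel probe fully home into the opening that was under the cover. Leave the tester standing there with its black collar flush on the box and the cover open, and do not disturb the other things on the shelf.

Things in the scene. Friction and masses are not known exactly. Their poses are not given: they have to be found in the camera images.
- terminal_box: White plastic connection box, fixed: 100 (x) x 130 (y) x 50 mm tall, a black stub on its +x face. Origin: centre of its underside. In its top, 25 mm to the -y side of the centre, is a test opening framed by a thin black square, hidden under a blue cover that slides along y between two grey rails (4.5 mm high, 36 mm apart).
- socket_mouth (a point): Centre of the mouth of the round test opening, level with the box's top (50 mm above the shelf); axes as the box's, z up. The opening is 8.5 mm wide and 36 mm deep, straight down, with a 3 mm bevelled mouth. Under the cover at the start.
- cover (a joint): How far the blue cover has slid along the box's +y (m): near 0 it covers the opening, 0.042 is fully open. It stays where it is left; it needs about 1 N.
- cover_tab (a point): Top centre of the blue grip tab on the cover; axes as the box's. The tab is 10 mm thick along the slide (y), 24 mm wide (x) and stands 26 mm above a 34 x 30 x 3 mm plate whose top is 3.5 mm above the box's top.
- holder: Bamboo toothbrush holder block, fixed: 70 (x) x 110 (y) x 45 mm tall, with three holes in its top in a row along y; the tester stands in the middle one, the outer two (17 mm) are empty. Origin: centre of its underside.
- tester: Loose pen tester, 70 g, standing in the holder: round yellow handle 18 mm wide, 89 mm long, on a black collar 24 mm wide, 6 mm thick; below it a steel probe pin 5 mm wide, 30 mm long, tapered tip. Origin: centre of the collar's underside, resting on the holder's top at the start, pin in a 9 mm hole; z points up the handle, top at 95 mm.
- probe_tip (a point): Lower end of the tester's steel pin, 30 mm below its origin.
- soap_box: Bystander: closed grey plastic soap box, 79 x 114 x 40 mm. Origin: centre of its underside.
- bamboo_cup: Bystander: bamboo cup, 76 mm wide, 100 mm tall. Origin: centre of its underside.
- tumbler: Bystander: glass tumbler, 72 mm wide, 110 mm tall. Origin: centre of its underside.
- cap_case: Bystander: closed round white plastic shower cap case, 112 mm wide, 38 mm tall. Origin: centre of its underside.
- nail_brush: Bystander: small wooden nail brush, 70 x 30 x 26 mm, bristles down. Origin: centre of its underside.
There are look-alikes about, which are no part of the job. There is more than one size of the tester; the job needs the smallest. Leave any brown look-alike of the terminal_box alone.

How it is judged (in metres and radians):
On the way, in this order (a step that is already met when the one before it is completed fails the run):
1. the cover is slid open (30 of its 42 mm or more) (value of joint cover above 0.03 m), for 0.1 s.
2. the probe is in the opening, 12 mm deep or more, while the fingers hold the tester (horizontal distance between each of tester, probe_tip and socket_mouth below 0.004 m and z of probe_tip in the frame of socket_mouth below -0.012 m and contact force between the fingers and tester above 0.5 N), for 0.1 s.
At the end, for the whole second after the job is handed in: The tester stands upright (within 0.1 rad) in the opening of the connection box, pin and collar within 4 mm of the opening's axis, collar within 3 mm of the box's top, released and at rest, and the cover is open by more than 27 mm (horizontal distance between each of tester, probe_tip and socket_mouth below 0.004 m and z of tester in the frame of socket_mouth between -0.003 and 0.003 m and angle between tester's own z axis and vertical below 0.1 rad and value of joint cover above 0.027 m and linear speed of tester below 0.02 m/s and contact force between the fingers and tester below 0.1 N); the robot touches nothing.
It fails at once if the soap box is pushed more than 30 mm or tipped over (distance of soap_box from where it was at the start of the episode above 0.03 m or angle between soap_box's own z axis and vertical above 0.4 rad).
It fails at once if the bamboo cup is pushed more than 30 mm or tipped over (distance of bamboo_cup from where it was at the start of the episode above 0.03 m or angle between bamboo_cup's own z axis and vertical above 0.4 rad).
It fails at once if the tumbler is pushed more than 30 mm or tipped over (distance of tumbler from where it was at the start of the episode above 0.03 m or angle between tumbler's own z axis and vertical above 0.4 rad).
It fails at once if the cap case is pushed more than 30 mm or tipped over (distance of cap_case from where it was at the start of the episode above 0.03 m or angle between cap_case's own z axis and vertical above 0.4 rad).
It fails at once if the nail brush is pushed more than 30 mm or tipped over (distance of nail_brush from where it was at the start of the episode above 0.03 m or angle between nail_brush's own z axis and vertical above 0.4 rad).
It also fails if it takes over 58 s, if anything falls off the work surface, if the arm or the gripper's body presses on something with over 40 N, if the wrist force passes 120 N, or if a joint passes its speed limit or range.

## Working session

There is one attempt and no reset: what is moved stays moved. The work goes in short steps, Python scripts to look and compute and a shell command to move; the robot and the scene stay as the last step left them, time stands still between calls to the robot, and variables do not carry over. Pictures are saved under pics/ and viewed, about 8 in all and at most 12, crops included, and the job is handed in when it is done.

```bash
mkdir -p pics; cat > h.py <<'E'
import numpy as np, cv2
from workcell import status, camera, bot
def K(c):
    f=210/np.tan(np.radians(c["vfov"])/2); return np.array([[f,0,c["cx"]],[0,f,c["cy"]],[0,0,1.]])
def ray(c,uv):
    R=cv2.Rodrigues(np.array(c["rvec"],float))[0]; t=np.array(c["tvec"],float).ravel()
    p=cv2.undistortPoints(np.array([[uv]],float),K(c),np.array(c["D"],float))[0,0]
    return -R.T@t, R.T@np.array([p[0],p[1],1.])
def onz(c,uv,z):
    o,d=ray(c,uv); return o+d*(z-o[2])/d[2]
def proj(c,P):
    return cv2.projectPoints(np.array(P,float).reshape(-1,1,3),np.array(c["rvec"],float),np.array(c["tvec"],float),K(c),np.array(c["D"],float))[0][:,0]
def tri(*cu):
    A=np.zeros((3,3));b=np.zeros(3)
    for c,uv in cu:
        o,d=ray(c,uv);d=d/np.linalg.norm(d);M=np.eye(3)-np.outer(d,d);A+=M;b+=M@o
    return np.linalg.solve(A,b)
def save(n,im): cv2.imwrite("pics/"+n+".png",cv2.cvtColor(im,cv2.COLOR_RGB2BGR))
E
python3 - <<'E'
from h import *
import pickle
cs={n:camera(n) for n in("scene","side","wrist")}
pickle.dump(cs,open("c0.pkl","wb"))
for n in cs: save("0"+n,cs[n]["color"])
for n,c in cs.items(): print(n,ray(c,(280,210)),c["vfov"])
print(status.get_obs(), bot.grasp_offset)
E
```

```text
scene (array([ 0.96908519, -0.22881165,  0.84886497]), array([-0.49462787,  0.15979155, -0.85436981])) 54.94573781511523
side (array([0.33032509, 0.77126237, 0.62862409]), array([ 0.18086957, -0.82645408, -0.53317466])) 57.267934609351165
wrist (array([ 0.2100008 , -0.51387123,  0.37336822]), array([-0.30827316, -0.05648415, -0.94977265])) 60.861410946073214
{'time': 0.15, 'q': array([-7.63166715e+01,  5.00515498e+00,  1.00454391e+01,  9.50994380e+01,
        2.17400745e-03,  9.00000563e+01]), 'qd': array([-0.01074271, -0.02012255,  0.06674297, -0.05850139,  0.07379491,
       -0.01145604]), 'joint_efforts': array([-3.98448344e-05, -5.20760858e+01,  4.65044689e+01,  1.38814925e-02,
       -4.48998492e-05, -5.31294859e-06]), 'ee_pos': array([ 0.13007598, -0.53422298,  0.2307385 ]), 'tcp_rot': array([-92.10471365,  89.94080615, 101.57855744]), 'wrist_force': array([-0.07677983, -0.41973102, -0.87556849]), 'torque': array([ 0.04193608, -0.00739265,  0.04327079]), 'opening': 0.08557764846864103} 0.0187
```

View pics/0scene.png

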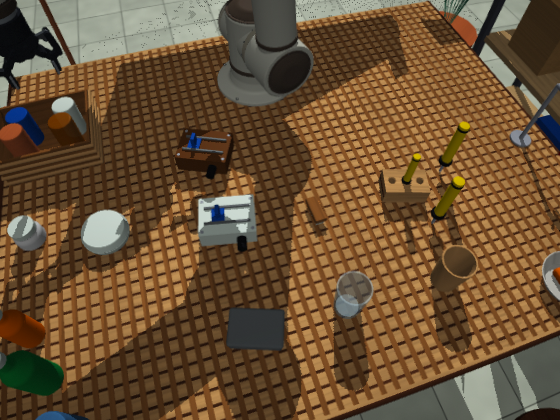

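View pics/0side.png

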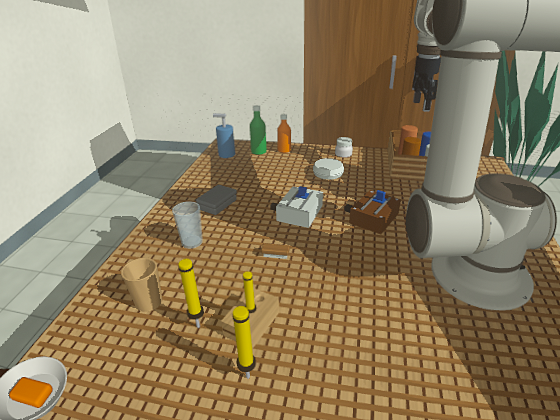

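The scene view shows these candidates:
- **Testers:** the small one in the bamboo holder at (411,168), and two larger loose ones at (455,143) and (448,198). I choose the one in the holder.
- **Boxes:** white at (227,219) and the brown look-alike at (204,152). I choose the white one, with its blue tab at (217,212).

Next I'll check that choice in a close crop.

```bash
python3 - <<'E'
from h import *
import pickle
cs=pickle.load(open("c0.pkl","rb"))
def crop(n,x,y,w,h,s): return cv2.resize(cs[n]["color"][y:y+h,x:x+w],(w*s,h*s),interpolation=cv2.INTER_CUBIC)
a=crop("scene",190,185,80,60,5);b=crop("scene",365,145,80,60,5);c=crop("side",260,175,80,60,5);d=crop("side",210,265,80,60,5)
save("1crop",np.vstack([np.hstack([a,b]),np.hstack([c,d])]))
E
```

```text
(no output)
```

View pics/1crop.png

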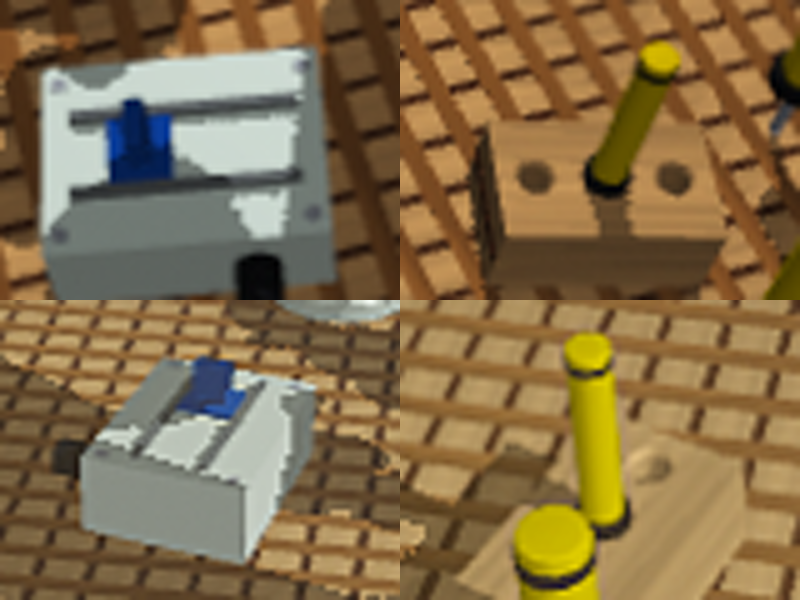

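The white box has the blue cover on its -y side (left in the scene view) and its stub towards +x. The holder's tester is the smallest of the three. Scene pixels: box top corners at about (198,199), (253,194), (257,233) and (199,235); tester top at (417,156).

```bash
python3 - <<'E'
from h import *
import pickle
cs=pickle.load(open("c0.pkl","rb")); s,d=cs["scene"],cs["side"]
C=np.array([onz(s,p,.05) for p in[(198,199),(253,194.5),(257,232.6),(199.4,235.4)]])
print(C.round(4),C.mean(0)); e=C[1]-C[0]+C[2]-C[3]; print("yaw of y axis-90",np.degrees(np.arctan2(e[1],e[0]))-90)
f=C[3]-C[0]+C[2]-C[1]; print("yaw x",np.degrees(np.arctan2(f[1],f[0])))
# side corner pixels of box top : crop offset 260,175 ; y-300
for p in[(80,455),(243,487),(315,388)]: print("side box",onz(d,(260+p[0]/5,175+(p[1]-300)/5),.05).round(4))
print("tab top",tri((s,(190+133/5,185+103/5)),(d,(260+214/5,175+63/5))))
print("tester top",onz(s,(365+(658-400)/5,145+52/5),.14),tri((s,(365+258/5,145+52/5)),(d,(210+188/5,265+52/5))))
H=[onz(s,(365+(x-400)/5,145+y/5),.045).round(4) for x,y in[(488,123),(693,123),(723,240),(500,240),(535,178),(675,179)]]
print(H, np.mean(H[4:],0))
for n,uv in dict(brush=(315,208),tumbler=(348,305),cup=(450,285),soap=(256,328),t1=(445,162),t2=(438,215),brown=(204,150),case=(105,233)).items(): print(n,onz(s,uv,.0).round(3))
E
```

```text
[[ 0.421  -0.2549  0.05  ]
 [ 0.4468 -0.1278  0.05  ]
 [ 0.548  -0.1462  0.05  ]
 [ 0.5171 -0.2708  0.05  ]] [ 0.48318838 -0.19992188  0.05      ]
yaw of y axis-90 -12.690753941253021
yaw x -9.881654579663014
side box [ 0.5422 -0.1448  0.05  ]
side box [ 0.4454 -0.1264  0.05  ]
side box [ 0.4178 -0.2438  0.05  ]
tab top [ 0.47345218 -0.21638719  0.07899649]
tester top [0.51123656 0.24406386 0.14      ] [0.51044464 0.24655703 0.13690668]
[array([0.4661, 0.2025, 0.045 ]), array([0.4963, 0.303 , 0.045 ]), array([0.5644, 0.2832, 0.045 ]), array([0.5323, 0.1779, 0.045 ]), array([0.5039, 0.2105, 0.045 ]), array([0.5248, 0.2776, 0.045 ])] [0.51435 0.24405 0.045  ]
brush [0.498 0.014 0.   ]
tumbler [ 0.751 -0.001  0.   ]
cup [0.779 0.237 0.   ]
soap [ 0.739 -0.204  0.   ]
t1 [ 0.464  0.402 -0.   ]
t2 [0.607 0.3   0.   ]
brown [ 0.235 -0.21   0.   ]
case [ 0.416 -0.489  0.   ]
```

View pics/0wrist.png

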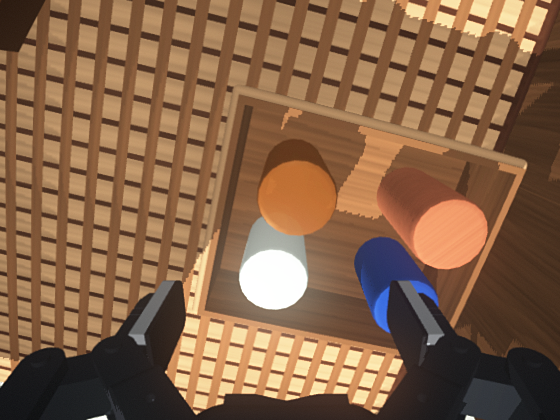

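Wrist view: only the side tray, with a few coloured cylinders in it, between the fingers. I'll write a helper that turns a world target into tool shifts.

```bash
cat >> h.py <<'E'
from scipy.spatial.transform import Rotation as Ro
def go(P,yaw=None,o=None):
    "shift in tool axes (mm) and turn about tool x so tool y lies along world heading yaw (mod 180)"
    o=o or status.get_obs(); R=Ro.from_euler("xyz",o["tcp_rot"],degrees=True).as_matrix()
    s=R.T@(np.array(P)-o["ee_pos"])*1000
    h=np.degrees(np.arctan2(R[1,1],R[0,1])); t=0 if yaw is None else -((yaw-h+90)%180-90)
    print("t",o["time"],"ee",o["ee_pos"].round(4),"tooly heading",round(h,2),"down",R[:,0].round(3),"q",o["q"].round(1),"F",o["wrist_force"].round(1),"open",round(o["opening"],4))
    print("shift",s.round(1),"turn",round(t,2))
E
python3 - <<'E'
from h import *
go([0.478,-.2245,.2],78)
c=camera("wrist");o=status.get_obs();R=Ro.from_euler("xyz",o["tcp_rot"],degrees=True).as_matrix()
p,d=ray(c,(280,210)); print(R.round(2), R.T@(p-o["ee_pos"]), R.T@d)
E
```

```text
t 0.15 ee [ 0.1301 -0.5342  0.2307] tooly heading -76.32 down [-0.     0.001 -1.   ] q [-76.3   5.   10.   95.1   0.   90. ] F [-0.1 -0.4 -0.9] open 0.0856
shift [  31.  -218.6 -411.3] turn 25.68
[[-0.    0.24 -0.97]
 [ 0.   -0.97 -0.24]
 [-1.   -0.   -0.  ]] [-0.14260904 -0.00101819 -0.0825094 ] [ 0.94978979 -0.01708771  0.31288697]
```

```bash
python3 -m jog '0 -27 -51 3; 0 -54 -102 6; 0 -81 -154 10; 10 -109 -205 13; 10 -136 -257 16; 20 -164 -308 20; 30 -191 -360 23; 31 -218.6 -411 25.7' 0.6 40; python3 - <<'E'
from h import *
go([0.478,-.2245,.2],78)
save("2w",camera("wrist")["color"])
E
```

```text
time: 1.2
ee_pos: [0.4787, -0.2231, 0.1995]
tcp_rot: [-9.9, 89.9, 158.0]
wrist_force: [-0.7, -0.9, 0.4]
opening: 0.0511
t 1.2 ee [ 0.4787 -0.2231  0.1995] tooly heading -102.1 down [-0.001  0.    -1.   ] q [-25.    1.5   2.9  91.5  -0.  167.1] F [-0.7 -0.9  0.4] open 0.0511
shift [-0.5  1.5  0.4] turn -0.1
```

View pics/2w.png

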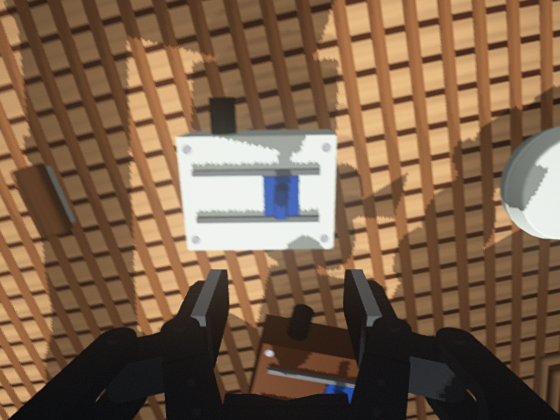

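The wrist view shows the white box top with corner screws near (187,150), (326,147), (324,239) and (196,240), and the blue cover at (282,197). The brown box is separate, at the bottom.

```bash
python3 - <<'E'
from h import *
c=camera("wrist"); im=c["color"]
S=np.array([onz(c,p,.05) for p in[(187,150),(326,147),(324,239),(196,240)]])
print(S.round(4),S.mean(0))
e=S[0]-S[1]+S[3]-S[2];print("y yaw",np.degrees(np.arctan2(e[1],e[0]))-90); e=S[0]-S[3]+S[1]-S[2];print("x yaw",np.degrees(np.arctan2(e[1],e[0])))
hsv=cv2.cvtColor(im,cv2.COLOR_RGB2HSV); m=((hsv[...,0]>105)&(hsv[...,0]<130)&(hsv[...,1]>140)&(hsv[...,2]>40)).astype(np.uint8)
m[260:]=0
P=np.argwhere(m)[:,::-1]; r=cv2.minAreaRect(P.astype(np.float32)); print(r, [onz(c,p,.0535).round(4) for p in cv2.boxPoints(r)], onz(c,r[0],.0535))
s=S.mean(0); 
# bright-ish box outline
g=cv2.inRange(hsv,(0,0,120),(180,40,255)); n,l,st,ce=cv2.connectedComponentsWithStats(g); k=l[170,220]; 
q=cv2.findContours(((l==k)*255).astype(np.uint8),cv2.RETR_EXTERNAL,cv2.CHAIN_APPROX_SIMPLE)[0][0]; r=cv2.minAreaRect(q); print(st[k],cv2.boxPoints(r).round(1),cv2.approxPolyDP(q,6,True)[:,0].tolist())
save("3z",cv2.resize(im[110:270,150:360],None,fx=3.6,fy=3.6,interpolation=cv2.INTER_CUBIC))
E
```

```text
[[ 0.5364 -0.1462  0.05  ]
 [ 0.5149 -0.2577  0.05  ]
 [ 0.4356 -0.2419  0.05  ]
 [ 0.4582 -0.1306  0.05  ]] [ 0.48627072 -0.19412557  0.05      ]
y yaw -11.173629000609253
x yaw -11.279375034908245
((288.56280517578125, 202.19821166992188), (41.84006881713867, 34.07180404663086), 88.36341857910156) [array([ 0.4967, -0.2079,  0.0535]), array([ 0.4917, -0.2356,  0.0535]), array([ 0.4553, -0.2295,  0.0535]), array([ 0.4605, -0.2007,  0.0535])] [ 0.47641707 -0.21848596  0.0535    ]
[  184   134   160   121 16152] [[183.8 135.3]
 [342.9 133.3]
 [344.5 252.9]
 [185.3 254.9]] [[343, 140], [286, 134], [184, 142], [195, 253], [339, 252]]
```

View pics/3z.png

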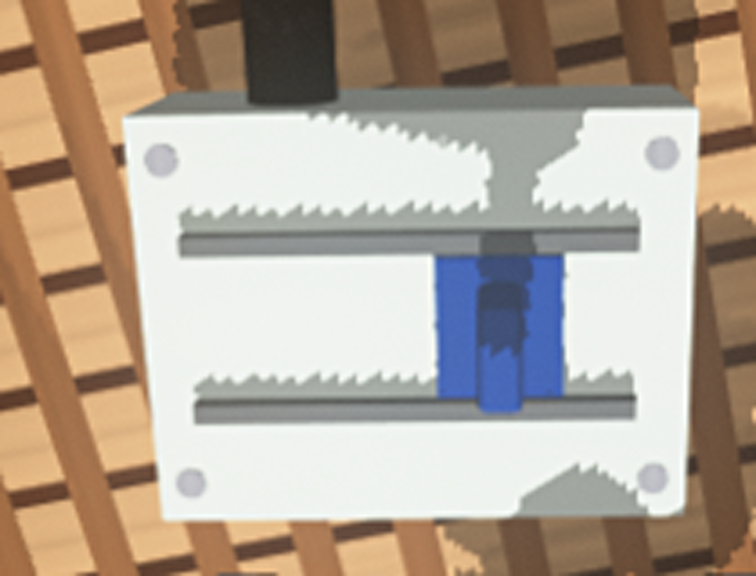

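The box had been settling between the two frames, so I'll use this still crop. Screws are at crop (162,160), (662,153), (653,478) and (191,482), plate edges at x 436–565.

```bash
python3 - <<'E'
from h import *
c=camera("wrist"); f=lambda p:(150+(p[0]+.5)/3.6-.5,110+(p[1]+.5)/3.6-.5)
S=np.array([onz(c,f(p),.05) for p in[(162,160),(662,153),(653,478),(191,482)]])
print(S.round(4),S.mean(0))
e=S[0]-S[1]+S[3]-S[2];print("y yaw",np.degrees(np.arctan2(e[1],e[0]))-90); e=S[0]-S[3]+S[1]-S[2];yw=np.degrees(np.arctan2(e[1],e[0]));print("x yaw",yw)
C=np.array([onz(c,f(p),.05) for p in[(126,116),(698,108),(686,516),(164,520)]]);print("corners",C.mean(0))
P=np.array([onz(c,f(p),.0535) for p in[(436,255),(565,255),(563,398),(437,398)]]);print("plate",P.round(4),P.mean(0))
print("tab top", onz(c,f((501,349)),.0795))
R=Ro.from_euler("z",-11.2,degrees=True).as_matrix(); print("nominal mouth",S.mean(0)+R@[0,-.025,0])
go([0.478,-.2245,.2],78.8)
E
```

```text
[[ 0.5293 -0.1534  0.05  ]
 [ 0.5075 -0.2651  0.05  ]
 [ 0.4289 -0.2498  0.05  ]
 [ 0.451  -0.1378  0.05  ]] [ 0.47916967 -0.20151223  0.05      ]
y yaw -11.118273613182552
x yaw -11.119703483344194
corners [ 0.47897197 -0.20181457  0.05      ]
plate [[ 0.4956 -0.21    0.0535]
 [ 0.4895 -0.2391  0.0535]
 [ 0.4553 -0.2321  0.0535]
 [ 0.4614 -0.2027  0.0535]] [ 0.47544128 -0.22096004  0.0535    ]
tab top [ 0.47848766 -0.22161218  0.0795    ]
nominal mouth [ 0.47431381 -0.22603611  0.05      ]
t 1.35 ee [ 0.479  -0.2228  0.1995] tooly heading -101.79 down [-0.001  0.001 -1.   ] q [-24.9   1.5   2.9  91.5   0.  166.8] F [-0.   0.3 -0.1] open 0.0512
shift [-0.5  1.9  0.6] turn -0.59
```

```bash
python3 -m jog '20 0 2 -0.5; 50 -0.5 3.5 -0.6; 80 -0.5 3.5 -0.6; 105 -0.5 3.5 -0.6; 125 -0.5 3.5 -0.6; 135 -0.5 3.5 -0.6; 142 -0.5 3.5 -0.6; 142 -0.5 3.5 -0.6'; python3 - <<'E'
from h import *
go([0.4757,-.2215,.057],78.9)
save("4s",cv2.resize(camera("scene")["color"][170:260,170:290],None,fx=4,fy=4))
E
```

```text
time: 2.35
ee_pos: [0.4743, -0.2238, 0.0584]
tcp_rot: [130.6, 90.0, -60.8]
wrist_force: [0.5, 0.1, 0.3]
opening: 0.0516
t 2.35 ee [ 0.4743 -0.2238  0.0584] tooly heading -101.43 down [ 0. -0. -1.] q [-25.3   1.7 -12.5  75.8  -0.  166.2] F [0.5 0.1 0.3] open 0.0516
shift [ 1.4 -2.5 -0.9] turn -0.33
```

Close on the tab; it centres itself because the cover slides freely.

```bash
python3 -m jog '1 -2 0 0; 1 -2 0 0; 1 -2 0 0; 1 -2 0 0; 1 -2 0 0; 1 -2 0 0; 1 -2 0 0; 1 -2 0 0' 0 25; python3 - <<'E'
from h import *
go([0.4757,-.2215,.057],78.9)
E
```

```text
time: 3.4
ee_pos: [0.475, -0.2217, 0.0577]
tcp_rot: [167.2, 90.0, -24.2]
wrist_force: [-0.3, 1.2, 5.5]
opening: 0.0093
t 3.4 ee [ 0.475  -0.2217  0.0577] tooly heading -101.42 down [ 0.001 -0.    -1.   ] q [-25.    1.7 -12.6  75.7   0.  166.4] F [-0.3  1.2  5.5] open 0.0093
shift [ 0.7 -0.3 -0.7] turn -0.32
```

```bash
python3 -m jog '-1 -5 0 0; -1 -10 0 0; -1 -16 0 0; -1 -22 0 0; -1 -28 0 0; -1 -34 0 0; -1 -37 0 0; -1 -39 0 0'; python3 - <<'E'
from h import *
go([0.4757,-.2215,.057],78.9)
E
```

```text
time: 4.4
ee_pos: [0.4826, -0.1833, 0.0578]
tcp_rot: [80.9, 89.9, -110.5]
wrist_force: [2.9, -10.4, -9.2]
opening: 0.0094
t 4.4 ee [ 0.4826 -0.1833  0.0578] tooly heading -101.41 down [-0.    -0.001 -1.   ] q [-2.080e+01  6.000e-01 -1.370e+01  7.570e+01 -1.000e-01  1.706e+02] F [  2.9 -10.4  -9.2] open 0.0094
shift [ 0.8 38.8 -0.8] turn -0.31
```

The 10 N resistance along y indicates the end stop. Release and lift.

```bash
python3 -m jog '0 1 0 0; 0 1 0 0; 0 1 0 0; -10 1 0 0; -40 1 0 0; -80 1 0 0; -120 10 -2 0; -150 22 -2 0' 0.45 40; python3 - <<'E'
from h import *
go([0.4757,-.2215,.057],78.9)
camera("wrist");camera("wrist");camera("wrist")
c=camera("wrist"); save("5w",cv2.resize(c["color"][110:270,150:360],None,fx=3.6,fy=3.6,interpolation=cv2.INTER_CUBIC))
import pickle;pickle.dump(c,open("c5.pkl","wb"))
c=camera("wrist"); im=c["color"]; go([0.5113,.245,.2],73)
E
```

```text
time: 5.4
ee_pos: [0.4804, -0.2055, 0.211]
tcp_rot: [170.9, 89.9, -20.5]
wrist_force: [0.5, -0.6, 0.1]
opening: 0.0388
t 5.4 ee [ 0.4804 -0.2055  0.211 ] tooly heading -101.39 down [ 0.002 -0.001 -1.   ] q [-23.2   0.7   3.4  92.6   0.  168.2] F [ 0.5 -0.6  0.1] open 0.0388
shift [154.   16.6   1.7] turn -0.29
t 5.65 ee [ 0.48   -0.2052  0.208 ] tooly heading -101.43 down [-0.  0. -1.] q [-23.2   0.7   3.1  92.4   0.  168.3] F [ 0.5  0.3 -0.1] open 0.0387
shift [   8.1 -447.5   58.5] turn 5.57
```

View pics/5w.png

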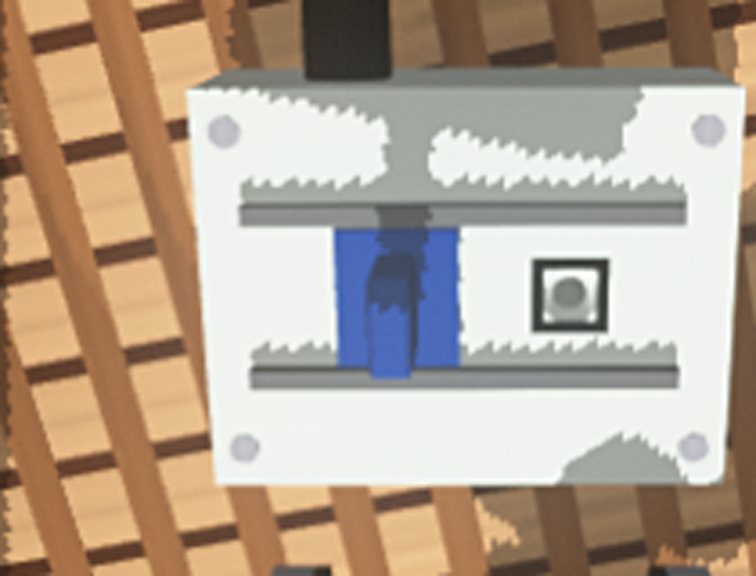

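The cover is fully open, clear of the opening, which is framed by a black square centred at crop (570,296). Next: the mouth's position, the cover's travel and the height of the nearby large tester.

```bash
python3 - <<'E'
from h import *
import pickle
c=pickle.load(open("c5.pkl","rb")); f=lambda p:(150+(p[0]+.5)/3.6-.5,110+(p[1]+.5)/3.6-.5)
S=np.array([onz(c,f(p),.05) for p in[(223,131),(709,130),(693,447),(245,448)]]);m=S.mean(0);print("ctr",m)
e=S[0]-S[1]+S[3]-S[2];a=np.arctan2(e[1],e[0])-np.pi/2;print("yaw",np.degrees(a))
R=Ro.from_euler("z",a).as_matrix(); print("mouth nominal",m+R@[0,-.025,0],"seen",onz(c,f((570,295.5)),.0505))
P=np.mean([onz(c,f(p),.0535) for p in[(334,228),(460,228),(460,366),(338,366)]],0);print("plate in box",R.T@(P-m))
cs=pickle.load(open("c0.pkl","rb"));s,d=cs["scene"],cs["side"]
print("t2 top",tri((s,(459,182)),(d,(186,263))),"t1 top",tri((s,(464,126)),(d,(240,313))))
go([0.5113,.245,.23],125)
E
```

```text
ctr [ 0.48164408 -0.19915838  0.05      ]
yaw -11.348785078357976
mouth nominal [ 0.47672455 -0.22366957  0.05      ] seen [ 0.47670058 -0.22365915  0.0505    ]
plate in box [0.00020868 0.01669113 0.0035    ]
t2 top [0.62116152 0.27477796 0.17306748] t1 top [0.48606622 0.37211257 0.17225527]
t 5.65 ee [ 0.48   -0.2052  0.208 ] tooly heading -101.43 down [-0.  0. -1.] q [-23.2   0.7   3.1  92.4   0.  168.3] F [ 0.5  0.3 -0.1] open 0.0387
shift [ -21.9 -447.5   58.5] turn -46.43
```

```bash
python3 -m jog '-12 -50 6 -6; -22 -105 14 -12; -22 -160 21 -18; -22 -218 29 -24; -22 -276 36 -30; -22 -334 44 -36; -22 -392 51 -41; -22 -447.5 58.5 -46.4' 0.6 40; python3 - <<'E'
from h import *
import time
for i in range(5): c=camera("wrist")
go([0.5113,.245,.086],125)
im=c["color"]; print(proj(c,[[.5113,.245,.14],[.5113,.245,.045]]))
hsv=cv2.cvtColor(im,cv2.COLOR_RGB2HSV); m=cv2.inRange(hsv,(24,150,60),(34,255,255)); n,l,st,ce=cv2.connectedComponentsWithStats(m); print([ (st[i].tolist(),ce[i].round(1).tolist()) for i in range(1,n) if st[i,4]>60])
save("6w",im); import pickle;pickle.dump(c,open("c6.pkl","wb"))
E
```

```text
time: 6.65
ee_pos: [0.5105, 0.247, 0.229]
tcp_rot: [-9.4, 89.9, -154.2]
wrist_force: [1.1, -1.4, 0.0]
opening: 0.0515
t 6.9 ee [0.5108 0.2448 0.2293] tooly heading -55.0 down [-0.002 -0.001 -1.   ] q [ 25.6   7.3  12.4  95.2  -0.  170.6] F [0.2 0.1 0.2] open 0.0516
shift [143.3   0.2  -0.8] turn -0.0
[[288.61840313 218.59176316]
 [287.93383951 184.40164751]]
[([172, 45, 84, 111, 2780], [213.7, 99.9]), ([166, 149, 18, 16, 104], [173.5, 157.4]), ([160, 191, 46, 94, 1426], [182.2, 236.2]), ([277, 205, 24, 22, 432], [288.6, 215.6])]
```

View pics/6w.png

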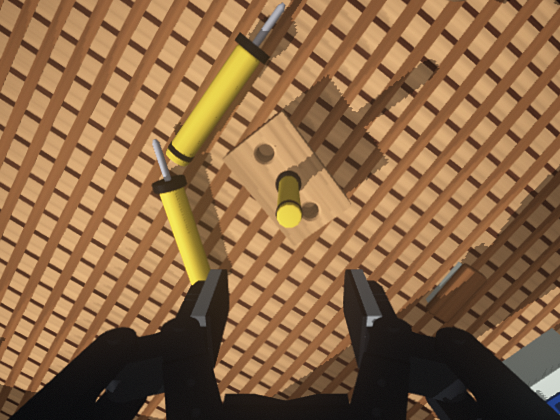

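The tester's top is at (289,215) in the wrist view, within about 3 px of its prediction. The two larger testers at the left look as if they lie or lean, so I'll check their height before descending.

```bash
python3 - <<'E'
from h import *
import pickle
c=pickle.load(open("c6.pkl","rb"));cs=pickle.load(open("c0.pkl","rb"));s,d=cs["scene"],cs["side"]
for n,a in dict(A_pin=(283,5),A_col=(255,48),A_top=(177,157),B_pin=(155,142),B_col=(168,184),B_top=(205,282)).items(): print(n,onz(c,a,.012).round(3))
for n,a in dict(t1col=(446,160),t1top=(464,126),t2col=(438,215),t2top=(459,182)).items(): print(n,onz(s,a,.012).round(3))
for n,a in dict(lcol=(196,315),ltop=(186,263),rcol=(245,367),rtop=(240,313)).items(): print(n,onz(d,a,.012).round(3))
for a,b,e in[((255,48),(438,215),(196,315)),((177,157),(459,182),(186,263)),((168,184),(446,160),(245,367)),((205,282),(464,126),(240,313))]:
  P=tri((c,a),(s,b),(d,e));print("tri",P.round(3),[ (proj(k,[P])[0]-u).round(1).tolist() for k,u in((c,a),(s,b),(d,e))])
print("tester top",onz(c,(288.8,215),.14),"base?",onz(c,(288,184),.045)); print("3-view",tri((c,(288.8,215)),(s,(416.6,155.6)),(d,(247.6,275.4))))
hh=[onz(c,p,.045).round(4) for p in[(264,153),(310,212)]];print("holes",hh,np.mean(hh,0))
E
```

```text
A_pin [0.638 0.34  0.012]
A_col [0.594 0.34  0.012]
A_top [0.463 0.349 0.012]
B_pin [0.464 0.375 0.012]
B_col [0.433 0.342 0.012]
B_top [0.357 0.251 0.012]
t1col [0.466 0.399 0.012]
t1top [0.371 0.514 0.012]
t2col [0.612 0.293 0.012]
t2top [0.54  0.396 0.012]
lcol [0.632 0.256 0.012]
ltop [0.722 0.098 0.012]
rcol [0.495 0.36  0.012]
rtop [0.541 0.233 0.012]
tri [0.607 0.304 0.041] [[41.1, 8.1], [7.2, -9.1], [0.8, 9.6]]
tri [0.581 0.303 0.191] [[97.9, -82.1], [4.3, -23.0], [12.3, 5.4]]
tri [0.475 0.363 0.047] [[-9.2, -39.3], [-5.9, -2.5], [8.9, -8.5]]
tri [0.489 0.328 0.185] [[-64.2, -86.8], [-13.4, 1.1], [5.6, -25.3]]
tester top [0.51350624 0.24640575 0.14      ] base? [0.51165297 0.2451729  0.045     ]
3-view [0.51137881 0.2459211  0.13649335]
holes [array([0.5229, 0.2799, 0.045 ]), array([0.5012, 0.2118, 0.045 ])] [0.51205 0.24585 0.045  ]
```

The larger testers now lie on the surface, well below the fingers' path, so they're no hazard. Descend over the small tester at about (0.512,0.246).

```bash
python3 -m jog '20 0 -1 0; 45 0 -1.6 0; 70 0 -1.6 0; 95 0 -1.6 0; 115 0 -1.6 0; 130 0 -1.6 0; 140 0 -1.6 0; 143 0 -1.6 0'; python3 -m jog '0 0 0 0; 0 0 0 0; 0 0 0 0; 0 0 0 0; 0 0 0 0; 0 0 0 0; 0 0 0 0; 0 0 0 0' 0 40;  python3 - <<'E'
from h import *
go([0.512,.2458,.2],125)
E
```

```text
time: 7.9
ee_pos: [0.5126, 0.2454, 0.087]
tcp_rot: [-5.8, 90.0, -150.8]
wrist_force: [-0.2, -0.1, -0.1]
opening: 0.0513
time: 8.9
ee_pos: [0.513, 0.246, 0.088]
tcp_rot: [174.2, 89.9, 29.2]
wrist_force: [-0.1, -0.6, 5.0]
opening: 0.0166
t 8.9 ee [0.513 0.246 0.088] tooly heading -55.01 down [ 0.001  0.001 -1.   ] q [ 25.6   7.1  -3.5  79.4   0.  170.6] F [-0.1 -0.6  5. ] open 0.0166
shift [-112.    -0.4    0.8] turn -0.01
```

```bash
python3 -m jog '-5 0 0 0; -15 0 0 0; -30 0 0 0; -50 0 0 0; -70 0 0 0; -90 0 0 0; -105 0 0 0; -112 0 0 0';  python3 - <<'E'
from h import *
go([0.476,-.2245,.2],78.8)
o=status.get_obs()
E
```

```text
time: 9.9
ee_pos: [0.5129, 0.2459, 0.2006]
tcp_rot: [170.8, 89.9, 25.8]
wrist_force: [0.3, 0.6, -1.8]
opening: 0.0169
t 9.9 ee [0.5129 0.2459 0.2006] tooly heading -55.02 down [ 0.001  0.001 -1.   ] q [ 25.6   7.    8.8  91.8   0.  170.6] F [ 0.3  0.6 -1.8] open 0.0169
shift [3.000e-01 3.643e+02 3.000e+02] turn 46.18
```

```bash
python3 -m jog '0 35 29 4; 0 85 70 10; 0 135 111 17; 0 186 153 24; 0 237 195 31; 0 287 237 38; 0 335 275 43; 0 364 300 46.2';  python3 - <<'E'
from h import *
import pickle
for i in range(5): cs={n:camera(n) for n in("wrist","scene","side")}
go([0.4767,-.2237,.2],78.8); pickle.dump(cs,open("c7.pkl","wb"))
o=status.get_obs(); p=o["ee_pos"]+[0,0,0]
def crop(n,x,y,w,h): return cv2.resize(cs[n]["color"][y:y+h,x:x+w],(400,300),interpolation=cv2.INTER_CUBIC)
P=proj(cs["scene"],[p])[0];Q=proj(cs["side"],[p])[0];print(P,Q)
x,y=int(P[0])-40,int(P[1])-20; u,v=int(Q[0])-40,int(Q[1])-20; print("offs",x,y,u,v)
save("7",np.vstack([np.hstack([crop("wrist",170,150,200,150),crop("scene",x,y,80,60)]),np.hstack([crop("side",u,v,80,60),crop("wrist",240,200,100,75)])]))
E
```

```text
time: 10.9
ee_pos: [0.4748, -0.2267, 0.199]
tcp_rot: [-11.1, 90.0, 157.5]
wrist_force: [0.9, -0.1, -0.3]
opening: 0.0171
t 11.65 ee [ 0.4757 -0.2241  0.1994] tooly heading -101.18 down [ 0. -0. -1.] q [-25.2   1.1   2.5  91.4   0.  166. ] F [-0.4  0.4 -1.1] open 0.0169
shift [-0.6 -0.6 -0.9] turn 0.02
[206.18497583 176.4399155 ] [303.54817406 148.15671609]
offs 166 156 263 128
```

View pics/7.png

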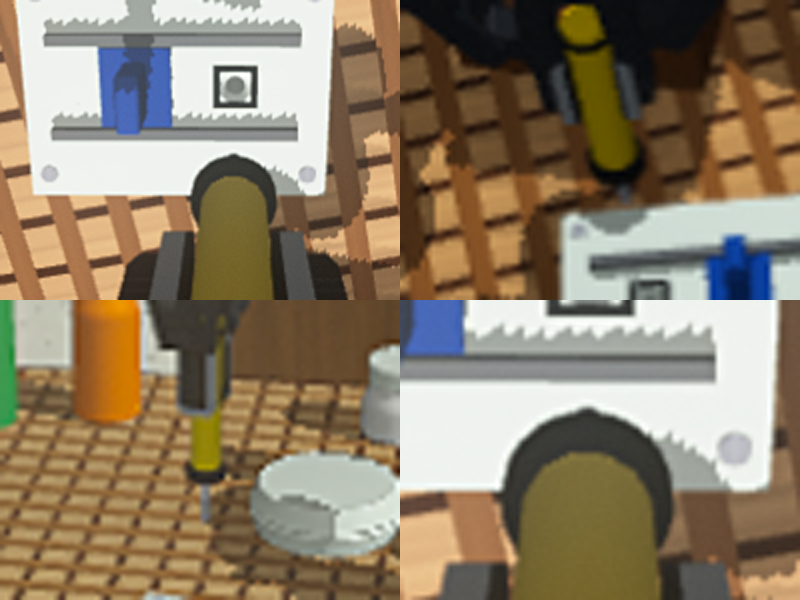

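The tester is held upright between the pads. In the wrist view the collar's lower rim is at about (287,302) and the mouth at (287.8,193). The tip is at (304,172) in the side view and (211,195) in the scene view.

```bash
python3 - <<'E'
from h import *
import pickle
cs=pickle.load(open("c7.pkl","rb"));c,s,d=cs["wrist"],cs["scene"],cs["side"]
o=status.get_obs();R=Ro.from_euler("xyz",o["tcp_rot"],degrees=True).as_matrix();T=o["ee_pos"]
m=onz(c,(287.75-.25,193.25-.25),.05); P=onz(c,(287,302),T[2]-.043)
print("mouth",m,"in tool",R.T@(m-T)*1000); print("collar edge in tool",R.T@(P-T)*1000)
scr=[onz(c,(170+x/2,150+y/2),.05) for x,y in[(307,174),(49,174)]];print("screws",scr)
print("tip tri",tri((s,(211,195)),(d,(304,172))), "in tool",R.T@(tri((s,(211,195)),(d,(304,172)))-T)*1000)
# scene/side views of mouth
print("mouth scene",onz(s,(166+252/5,156+290/5),.05))
print("collar tri",tri((s,(166+213/5,156+170/5)),(d,(263+205/5,128+175/5))))
E
```

```text
mouth [ 0.476632   -0.22392062  0.05      ] in tool [149.36838663  -0.37062829  -0.86984964]
collar edge in tool [42.994148   -0.97821362 37.41627725]
screws [array([ 0.43096512, -0.24739757,  0.05      ]), array([ 0.4529477 , -0.13532656,  0.05      ])]
tip tri [ 0.47262566 -0.22330321  0.12607464] in tool [73.29312042 -0.19653747  3.16834512]
mouth scene [ 0.47390144 -0.22239896  0.05      ]
collar tri [ 0.47480585 -0.22630205  0.15210209]
```

I mis-scaled that crop: the rim is at v=227, not 302. Redoing it.

```bash
python3 - <<'E'
from h import *
import pickle
cs=pickle.load(open("c7.pkl","rb"));c=cs["wrist"]
o=status.get_obs();R=Ro.from_euler("xyz",o["tcp_rot"],degrees=True).as_matrix();T=o["ee_pos"]
im=c["color"]; print("col profile",im[218:236,287].sum(1).tolist()); 
for v in(226.5,227,227.5):
  for h in(.043,): print(v,R.T@(onz(c,(286.8,v),T[2]-h)-T)*1000)
print("widest collar row: ", [ (v,np.where(im[v,255:320].sum(1)<230)[0][[0,-1]]+255) for v in range(236,256,3)])
go([0.4766,-.2239,.1],78.8)
E
```

```text
col profile [417, 416, 547, 706, 727, 722, 724, 739, 598, 247, 149, 159, 169, 174, 171, 174, 172, 168]
226.5 [ 43.00168666  -1.17182445 -11.12448229]
227 [ 43.00164045  -1.17138269 -10.82709573]
227.5 [ 43.00159419  -1.17094039 -10.52942064]
widest collar row:  [(236, array([270, 303])), (239, array([268, 305])), (242, array([267, 306])), (245, array([267, 307])), (248, array([264, 307])), (251, array([266, 307])), (254, array([266, 307]))]
t 11.65 ee [ 0.4757 -0.2241  0.1994] tooly heading -101.18 down [ 0. -0. -1.] q [-25.2   1.1   2.5  91.4   0.  166. ] F [-0.4  0.4 -1.1] open 0.0169
shift [99.4 -0.4 -0.8] turn 0.02
```

```bash
python3 -m jog '10 0 -1.5 0; 20 0 -1.5 0; 32 0 -1.5 0; 44 0 -1.5 0; 54 0 -1.5 0; 62 0 -1.5 0; 67 0 -1.5 0; 69 0 -1.5 0';  python3 - <<'E'
from h import *
import pickle
for i in range(3): cs={n:camera(n) for n in("wrist","scene","side")}
go([0.4767,-.2237,.128],78.8); pickle.dump(cs,open("c8.pkl","wb"))
def crop(n,x,y,w,h): return cv2.resize(cs[n]["color"][y:y+h,x:x+w],(400,300),interpolation=cv2.INTER_CUBIC)
p=proj(cs["scene"],[[.4767,-.2237,.06]])[0];q=proj(cs["side"],[[.4767,-.2237,.06]])[0];x,y=(p-[32,24]).astype(int);u,v=(q-[32,24]).astype(int);print(x,y,u,v)
save("8",np.vstack([np.hstack([crop("wrist",170,120,200,150),crop("scene",x,y,64,48)]),np.hstack([crop("side",u,v,64,48),crop("wrist",240,180,80,60)])]))
E
```

```text
time: 12.65
ee_pos: [0.477, -0.2247, 0.1301]
tcp_rot: [-22.8, 90.0, 146.0]
wrist_force: [0.1, -0.2, -0.3]
opening: 0.0173
t 13.1 ee [ 0.4771 -0.2248  0.1305] tooly heading -101.22 down [ 0. -0. -1.] q [-25.2   1.   -5.2  83.8  -0.  166. ] F [-0.7  0.4 -1.4] open 0.0173
shift [ 2.5 -1.   0.6] turn -0.02
183 188 270 167
```

View pics/8.png

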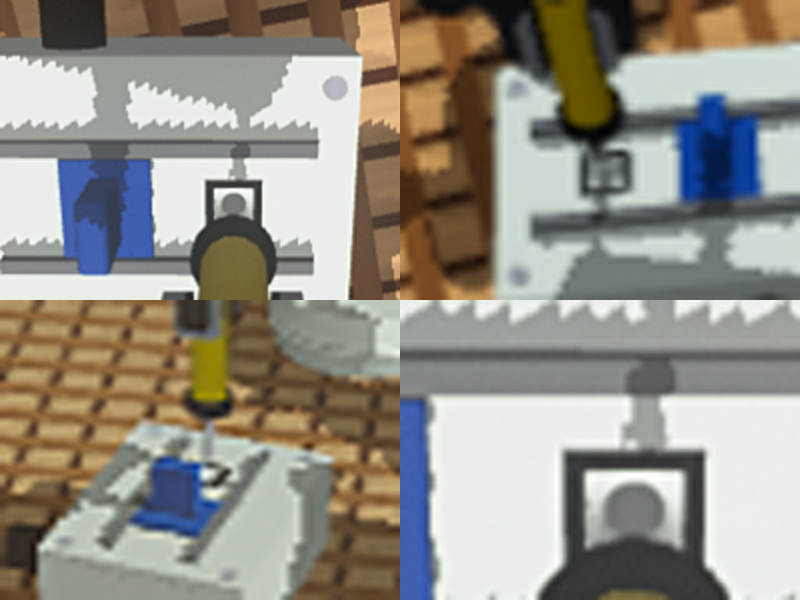

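The wrist crop shows the hole at (287.2,222), straight ahead of the collar rim at (286.5,228). In the scene crop the tip sits just behind the hole, as expected for a tip above it. I'll work out the remaining offset.

```bash
python3 - <<'E'
from h import *
import pickle
cs=pickle.load(open("c8.pkl","rb"));c,s,d=cs["wrist"],cs["scene"],cs["side"]
o=status.get_obs();R=Ro.from_euler("xyz",o["tcp_rot"],degrees=True).as_matrix();T=o["ee_pos"]
L=lambda P:(R.T@(P-T)*1000).round(2)
im=c["color"].astype(int).sum(2); print(im[214:234,287].tolist())
m=onz(c,(287.1,221.8),.05);P=onz(c,(286.7,227.8),T[2]-.043)
print("wrist: mouth",m,L(m),"collar axis",L(P)+[0,0,12])
tp=onz(s,(214.3,211.8),T[2]-.073);mo=onz(s,(215.9,215.3),.05);print("scene: tip",L(tp),"mouth",L(mo))
tp=onz(d,(270+209/6.25,167+158/6.25),T[2]-.073);mo=onz(d,(270+212/6.25,167+176/6.25),.05);print("side: tip",L(tp),"mouth",L(mo))
E
```

```text
[678, 749, 560, 355, 350, 365, 361, 360, 363, 366, 358, 366, 329, 240, 172, 167, 172, 167, 169, 176]
wrist: mouth [ 0.47742137 -0.22435947  0.05      ] [80.47 -0.45 -0.2 ] collar axis [43.   -0.78  1.62]
scene: tip [73.    2.11  5.44] mouth [80.47 -0.46  0.27]
side: tip [73.   -1.04  2.8 ] mouth [80.47 -4.58  5.67]
```

```bash
python3 -m jog '0 0 -1 0; 0 0 -2 0; 2 0 -2 0; 5 0 -2 0; 8 0 -2 0; 11 0 -2 0; 14 0 -2 0; 15 0 -2 0';  python3 - <<'E'
from h import *
for i in range(3): c=camera("wrist")
go([0.4767,-.2237,.093],78.8)
im=c["color"].astype(int).sum(2); print(im[205:236,287].tolist())
E
```

```text
time: 14.1
ee_pos: [0.4789, -0.2251, 0.115]
tcp_rot: [-5.4, 90.0, 163.4]
wrist_force: [0.2, 0.1, -1.0]
opening: 0.0166
t 14.25 ee [ 0.479  -0.2251  0.1153] tooly heading -101.22 down [-0.  0. -1.] q [-25.2   1.4  -6.5  82.1   0.  166. ] F [-0.3 -0.2 -0.4] open 0.017
shift [22.3 -0.9  2.5] turn -0.02
[269, 265, 253, 251, 355, 441, 465, 458, 461, 458, 458, 464, 466, 470, 475, 340, 165, 153, 154, 179, 315, 342, 237, 158, 154, 154, 157, 153, 163, 160, 155]
```

No contact force with the tip about 8 mm below the mouth, so it's in the hole. Continue slowly.

```bash
python3 -m jog '2 0 0 0; 4 0 0 0; 6 0 0 0; 8 0 0 0; 10 0 0 0; 12 0 0 0; 14 0 0 0; 14 0 0 0';  python3 - <<'E'
from h import *
go([0.4767,-.2237,.093],78.8)
E
```

```text
time: 15.25
ee_pos: [0.4789, -0.225, 0.1011]
tcp_rot: [-23.3, 90.0, 145.5]
wrist_force: [-0.3, -0.7, -0.3]
opening: 0.017
t 15.25 ee [ 0.4789 -0.225   0.1011] tooly heading -101.22 down [-0.  0. -1.] q [-25.2   1.6  -7.9  80.6   0.  166. ] F [-0.3 -0.7 -0.3] open 0.017
shift [ 8.1 -0.9  2.4] turn -0.02
```

```bash
python3 -m jog '2 0 0 0; 4 0 0 0; 6 0 0 0; 7 0 0 0; 8 0 0 0; 9 0 0 0; 9 0 0 0; 9 0 0 0';  python3 - <<'E'
from h import *
import pickle
cs={n:camera(n) for n in("wrist","scene","side")}
go([0.4767,-.2237,.093],78.8)
def crop(n,x,y,w,h): return cv2.resize(cs[n]["color"][y:y+h,x:x+w],(400,300),interpolation=cv2.INTER_CUBIC)
save("9",np.vstack([np.hstack([crop("wrist",170,120,200,150),crop("scene",183,188,64,48)]),np.hstack([crop("side",270,167,64,48),crop("wrist",240,180,80,60)])]))
E
```

```text
time: 16.25
ee_pos: [0.4792, -0.2252, 0.0929]
tcp_rot: [168.2, 90.0, -23.0]
wrist_force: [-1.5, 0.5, 5.4]
opening: 0.0167
t 16.4 ee [ 0.4792 -0.2252  0.093 ] tooly heading -101.22 down [ 0.001 -0.    -1.   ] q [-25.2   1.7  -8.7  79.6   0.  166. ] F [-2.4  0.3  5.8] open 0.0171
shift [-0.1 -1.   2.7] turn -0.02
```

View pics/9.png

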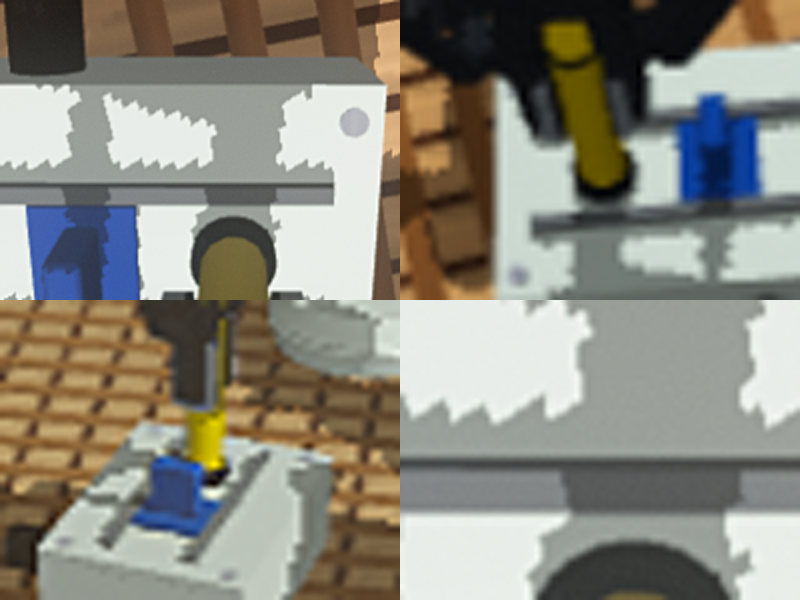

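The collar sits on the box between the rails with the cover clear of it, and 5.8 N is felt at the expected flush height. Press 1 mm more, then release and retreat straight up.

```bash
python3 -m jog '0.5 0 0 0; 1 0 0 0; 1 0 0 0; 1 0 0 0; 1 0 0 0; 1 0 0 0; 0 0 0 0; 0 0 0 0'; python3 -m jog '0 0 0 0; 0 0 0 0; 0 0 0 0; 0 0 0 0; 0 0 0 0; -4 0 0 0; -10 0 0 0; -18 0 0 0' 0.5; python3 -m jog '-15 0 0 0; -35 0 0 0; -55 0 0 0; -75 0 0 0; -95 0 0 0; -115 0 0 0; -120 0 0 0; -120 0 0 0';  python3 - <<'E'
from h import *
import pickle
for i in range(4): cs={n:camera(n) for n in("wrist","scene","side")}
go([0.4767,-.2237,.093],78.8); pickle.dump(cs,open("c10.pkl","wb"))
def crop(n,x,y,w,h): return cv2.resize(cs[n]["color"][y:y+h,x:x+w],(400,300),interpolation=cv2.INTER_CUBIC)
save("10",np.vstack([np.hstack([crop("wrist",170,120,200,150),crop("scene",183,180,64,48)]),np.hstack([crop("side",270,157,64,48),crop("scene",0,0,560,420)])]))
E
```

```text
time: 17.4
ee_pos: [0.4792, -0.2252, 0.0929]
tcp_rot: [169.7, 90.0, -21.6]
wrist_force: [-2.6, 0.5, 6.9]
opening: 0.0171
time: 18.4
ee_pos: [0.479, -0.2251, 0.1109]
tcp_rot: [168.4, 90.0, -22.9]
wrist_force: [-0.2, 0.1, 0.0]
opening: 0.0428
time: 19.4
ee_pos: [0.4791, -0.2252, 0.2305]
tcp_rot: [164.4, 90.0, -26.8]
wrist_force: [-0.5, 0.3, -0.5]
opening: 0.0428
t 20.0 ee [ 0.479  -0.2251  0.2303] tooly heading -101.22 down [-0. -0. -1.] q [-25.2   2.1   6.9  94.8  -0.  166. ] F [ 0.2  1.  -0.2] open 0.0425
shift [137.3  -0.9   2.5] turn -0.02
```

View pics/10.png

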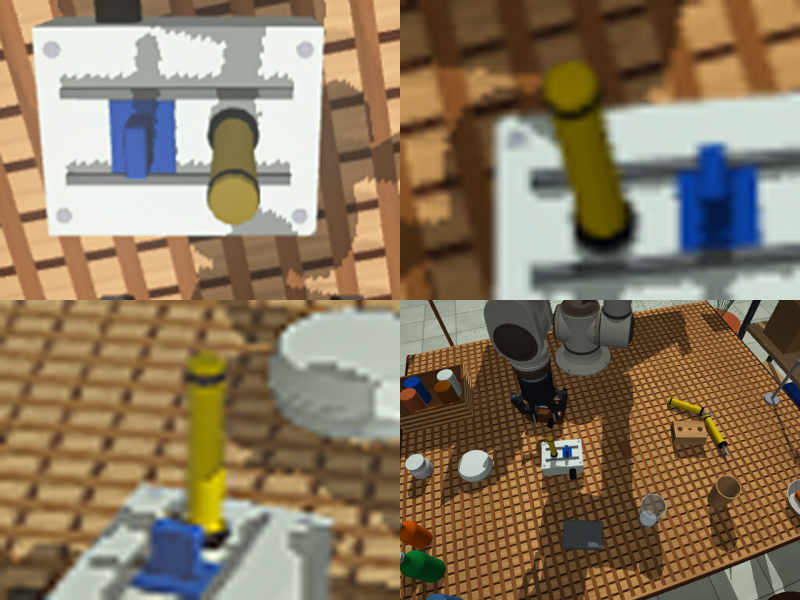

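The tester stands upright in the opening with the cover open, and the bystanders are where they were. One numeric height check, then hand in.

```bash
python3 - <<'E'
from h import *
import pickle
cs=pickle.load(open("c10.pkl","rb"));c,s,d=cs["wrist"],cs["scene"],cs["side"]
w=(170+234/2,120+200/2)
print("top",tri((s,(183+172/6.25,180+84/6.25)),(d,(270+207/6.25,157+62/6.25)),(c,w)),"wrist ray at .145",onz(c,w,.145))
print(bot.job_done()); print(status.get_obs()["time"])
E
```

```text
top [ 0.47691072 -0.22417167  0.14062816] wrist ray at .145 [ 0.47877503 -0.22449443  0.145     ]
the job is handed in; nothing more can be done
None
the job is handed in; nothing more can be done
```

I slid the blue cover open by gripping its tab, carried the small yellow tester over from the bamboo holder and pushed its probe into the opening. Then I released it, lifted clear and handed the job in, a little after 20 s on the robot's clock. No verdict is reported.

- **Cover:** it measured about 41.7 of 42 mm open in the wrist picture before the insertion. The last pictures still show it open.
- **Seating:** the probe went in with no side contact. A contact force of 5.8 N, rising to 6.9 N, came at exactly the expected flush height.
- **Final position:** the last pictures show the tester upright with its collar on the box. The measured top is within about 1 mm horizontally of where I measured the opening.
- **Disagreements:** the three-camera height of the tester's top came out 4 mm low, at 141 mm instead of 145. The same method read the tester 3.5 mm low when it stood in the holder, so I took this as a measuring bias and relied on the contact height. The scene and side views also disagreed with the wrist view by a few mm on where the tip was before insertion. I followed the wrist view.
- **Other things on the shelf:** the bystanders looked unmoved in the final scene picture. The two larger testers had seemed upright at first but were lying down by about 7 s. The arm had not been near them, so I believe they fell on their own.

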